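# Flip the wide stop down and butt the neck blank against it

## Task

On the stop fence, push the wide flip stop over from its raised position until it is fully down, leaving the narrow one up. Then push the loose wooden neck blank along the bench until it lies flat against the fence with its end butted against the lowered stop. Only push: do not lift the blank, and leave the other things on the bench where they are.

Things in the scene. Friction and masses are not known exactly. Their poses are not given: they have to be found in the camera images.
- fence: Wooden fence fixed to the bench: 30 thick (its x), 640 long (its y), 45 high. Origin: centre of its underside, on the bench (z = 0). Its plain -x face (15 from the origin, robot side) is the one the blank must lie against. Two feet (12 high) stick out 24 behind it near the ends. It never moves in a run, but starts elsewhere and turned up to 9 degrees.
- wide_stop: Aluminium saddle fixed on the fence, with the WIDE wooden flap (40 wide along y; over the saddle's cheeks 56). Axes as the fence's. Origin: fence's middle plane, bench height, middle of the flap's width. Cheeks reach 65 above the bench. With the flap down, its side face towards the blank is at y = -20 in this frame. It may be the stop nearer to the blank or the farther one.
- wide_hinge (a point): Point on the hinge axis of the wide flap, middle of its width, 55 above the bench. The axis runs along the fence's y.
- wide_flap (a joint): Angle of the wide flap, rad: 0 = fully down on its end stop (arm level, pointing to the fence's -x), 1.57 = arm straight up, 2.1 = leaning back, away from the robot. Starts at 1.75 to 2.1. The hinge is stiff (friction 0.14 N m, about 2 to 4 N at the arm's end): the flap stays wherever it is left and must be pushed all the way down.
- wide_tip (a point): Middle of the outer end of the wide flap's arm, 85 from the hinge axis. The arm is 12 thick, axis at mid-thickness. A paddle under it spans 28 to 85 from the axis and reaches 50 below the axis line (5 above the bench when down, when the arm's flat upper face is 61 above it). Raised, that upper face looks away from the robot, the paddle towards it; top about 154 above the bench.
- narrow_stop: Saddle fixed on top of the fence with the NARROW flap (16 wide along y, saddle 32 wide); otherwise the same as wide_stop, same origin and axes. 75 to 165 from wide_stop along the fence, either side.
- narrow_flap (a joint): Angle of the narrow flap, same meaning and shape as wide_flap; starts raised at 1.75 to 2.1 and must stay raised (the raised flap leaves the blank free to pass below it).
- blank: Loose plain wooden neck blank, a flat bar 60 (its x) by 200 (its y) by 25 high, 0.14 to 0.28 kg, lying on the bench on the robot's side of the fence, on the -y side of both stops. Origin: centre of its underside. Starts 20 to 60 off the fence face and turned up to about 12 degrees from it. Seated, its centre lies 45 in front (-x) of the fence's middle.
- blank_end (a point): Centre of the blank's +y end face, the end that must butt against the wide stop.
- blank_tail (a point): Centre of the blank's -y end face.
- glue: White glue bottle with red cap, 56 diameter, 150 high, behind the fence. Origin: centre of its underside. Leave alone.
- jar: White jar with blue cap, 68 diameter, 85 high, to the left. Origin: centre of its underside. Leave alone.
- offcut: Light wooden offcut 50 x 90 x 30 high, lying on the robot's side, to the left. Origin: centre of its underside. Leave alone.
- driver: Screwdriver lying behind the fence, red handle, about 200 long, roughly along y. Origin: near its middle, on the bench. Leave alone.
Things that resemble listed ones, but are neither listed nor needed, are in the scene too. What is meant by the blank is not black, and is the larger of those in its own colour.

How it is judged (in metres and radians):
On the way, in this order (a step that is already met when the one before it is completed fails the run):
1. the wide stop is pushed fully down (value of joint wide_flap below 0.06 rad), for 0.2 s.
2. the blank lies flat against the fence and butts against the lowered wide stop (value of joint wide_flap below 0.06 rad and y of blank_end in the frame of wide_stop between -0.024 and -0.016 m and x of blank in the frame of fence between -0.049 and -0.041 m and angle between the y axis of blank and the y axis of fence, either way round below 0.03 rad and height (world z) of blank below 0.004 m and angle between blank's own z axis and vertical below 0.05 rad), for 0.2 s.
At the end, for the whole second after the job is handed in: Wide flap down (within 0.06 rad); blank flat on the bench and at rest, its long side against the fence (within 4 mm and 0.03 rad), its end against the wide stop (within 4 mm); narrow flap still raised (above 1.6 rad); the four other things within 25 mm of where they were (all of step 2 and value of joint narrow_flap above 1.6 rad and linear speed of blank below 0.01 m/s and distance of each of glue, jar, offcut, driver from where it was at the start of the episode below 0.025 m); the robot touches nothing.
It fails at once if the blank is lifted off the bench or tipped up (height (world z) of blank above 0.012 m or angle between blank's own z axis and vertical above 0.2 rad).
It fails at once if the narrow stop is pushed down (value of joint narrow_flap below 1.5 rad).
It fails at once if a bystander is pushed away or knocked over (distance of any of glue, jar, offcut, driver from where it was at the start of the episode above 0.025 m or angle between any of glue, jar's own z axis and vertical above 0.5 rad).
It also fails if it takes over 64 s, if anything falls off the work surface, if the arm or the gripper's body presses on something with over 40 N, if the wrist force passes 120 N, or if a joint passes its speed limit or range.

## Robot

A 6-joint arm with a two-finger parallel gripper is mounted at the origin on the work surface. World frame = base frame: x ahead of the robot, y to its left, z up, the work surface at z = 0. Lengths are in mm, angles in rad, forces in N, time in s.
With the tool pointing down it reaches from about 400 to 925 mm from the base axis. Payload 3.4 kg.
Tool frame: the origin (TCP) lies at the very end of the fingers, on their centre line; the grasp point (between the pads) lies 19 mm behind it; z points along the fingers, y is the line along which they close (so a half turn about z gives the same grasp; the last joint's range is limited). The gripper opens to 85 mm and grips with 20 to 120 N. Pads are 22 mm wide; open, the fingers measure 114 mm over their backs; the gripper's body (76 mm by 85 mm) begins 54 mm behind the grasp point. The pads swing forward as they close: fully open they stand 13 mm farther back than shut.
Start: joints at [-1.377, 0.307, 1.506, -0, 1.328, -0.073], TCP at [152.126, -554.517, 231.305] pointing down, gripper open.
Joint ranges: [-3.12, 3.12], [-1.05, 2.28], [0.14, 2.33], [-1.42, 4.57], [0.1, 2.73], [-2.68, 2.68]. Speed limits (rad/s): [2.57, 2.57, 3.14, 3.14, 3.14, 3.14].

## Interface

Orientations are given as a unit quaternion [x, y, z, w].
In Python, from workcell import bot gives the robot as it stands.
- The arm moves only by the tool apply_moves, never from a script. Its argument "increments" is a list that holds one entry, the list of rows, each a list of 7 numbers: the shift along the tool's x, y, z in cm, then the turn, a rotation vector about the tool's x, y, z in rad, then the opening, from 0 (shut) to 1 (fully open). In form: [[[dx, dy, dz, rx, ry, rz, gripper], ...]]. A call has 1 to 10 rows; each row shifts and turns the commanded pose from where the row before left it, along the tool's axes as they then stand; what a row does not reach is not made up. A row lasts 1/8 s, in which the tool goes at most 62.5 mm and 10.7 degrees, less where a joint would pass 70% of its speed; a pose out of reach is approached as far as the arm can. A call is refused whole if a number of a shift passes 6.25 or a number of a turn 0.188, either way. A call with a gripper value outside its range is refused whole. The fingers move at their own pace and stop on an object; "grip_force" is the grip in N (left out, the last holds). Time passes only in rows, so rows that do not move let the fingers close. It gives the time, the measured TCP pose, the force, the opening and the grip force at its end, in the units of the state.
- bot.read_state(): the state, without advancing time (a new reading comes with each control period).
- bot.camera(name): name is "scene" or "side" or "wrist"; returns a dict with "pixels" (480x640x3 uint8, blue, green, red), "K" (3x3 intrinsics, pixels), "position" and "attitude" of the camera in the world. Camera axes: x right, y down, z forward; pixel columns grow to the right and rows downward; lengths in mm; the calibration is good to about 2 mm. A picture is of the moment at which its call begins. There is no depth.
- bot.close_job(): hands the job in; it is judged then, once.
The state is a dict: "time_s": time; "joint_positions": joint angles; "dq": joint speeds; "joint_efforts": joint torques, N m; "tool_pos": TCP position; "eef_rot": TCP orientation; "force": force on the tool from outside, world axes, zero at the start; "moment": the same for the moment, N m; "opening": finger opening in mm; "grip_force": force on a finger pad.
Only numpy, scipy, OpenCV 4.12 (cv2) and the standard library are available. Lean on these libraries where they do the work, as an engineer would, in place of code of your own. Each camera call takes 0.05 s, during which the arm holds its last target. There are 200 camera calls.

## Working session

There is one attempt and no reset: what is moved stays moved. The work goes in short steps, Python scripts to look and compute and a tool call to move; the robot and the scene stay as the last step left them, time stands still between calls to the robot, and variables do not carry over. Pictures are saved under pics/ and viewed, at most 10 in all, crops included, and the job is handed in when it is done.

Besides the shell and the picture viewer there is one more tool, called after "Request:" by a JSON object that holds its "fn" and its "kwargs", one argument or row to a line. apply_moves: Moves the arm, as the interface text tells. Its arguments: {"type":"object","properties":{"increments":{"type":"array","items":{"type":"array","items":{"type":"array","items":{"type":"number"}}}},"grip_force":{"type":"number"}},"required":["increments"]}

```bash
mkdir -p pics
cat > h.py <<'E'
import numpy as np, cv2
from scipy.spatial.transform import Rotation as R
from workcell import bot
def Rm(a):
    a=np.array(a,float)
    return a if a.shape==(3,3) else R.from_quat(a).as_matrix()
def ray(c,u,v):
    d=Rm(c["attitude"])@np.linalg.inv(c["K"])@np.array([u,v,1.]); return np.array(c["position"],float),d
def plane(c,u,v,z):
    p,d=ray(c,u,v); return p+d*(z-p[2])/d[2]
def proj(c,P):
    q=Rm(c["attitude"]).T@(np.array(P,float)-np.array(c["position"])); q=np.array(c["K"])@q; return q[:2]/q[2]
E
python3 - <<'E'
from h import *
import pickle
for n in("scene","side"):
    c=bot.camera(n); cv2.imwrite(f"pics/{n}0.png",c["pixels"]); pickle.dump(c,open(n+"0.pkl","wb"))
    print(n,c["position"],c["attitude"],np.array(c["K"]).tolist())
print(bot.read_state())
E
```

```text
scene [1116.28090634  818.89336018  762.4920364 ] [ 0.28010251  0.84323987 -0.43839335 -0.13527888] [[516.5980186912865, 0.0, 314.80474644165713], [0.0, 516.5980186912865, 243.05851977891527], [0.0, 0.0, 1.0]]
side [468.85131363 739.20786252 972.22373046] [-0.06421009  0.93956164 -0.33575526  0.01921979] [[515.8350485924298, 0.0, 313.63922465798214], [0.0, 515.8350485924298, 246.36043484489264], [0.0, 0.0, 1.0]]
{'time_s': 0.1, 'joint_positions': array([-1.37649123e+00,  3.07485827e-01,  1.50758175e+00, -2.63884470e-05,
        1.32843191e+00, -7.34987159e-02]), 'dq': array([-0.00068793, -0.00220812, -0.00227674, -0.00149979,  0.0025971 ,
       -0.00314821]), 'joint_efforts': array([ 9.13867225e-04, -4.58527172e+01, -2.52607101e+01, -8.37149400e-05,
        5.55214428e-03, -1.62524884e-06]), 'tool_pos': array([ 151.99295765, -553.8618396 ,  230.46554879]), 'eef_rot': array([ 9.91047652e-01,  1.33505216e-01, -7.03366252e-05, -9.50905062e-04]), 'force': array([ 0.17574988, -0.16813613, -0.31233477]), 'moment': array([ 0.00258346, -0.03379934,  0.0148666 ]), 'grip_force': 0.0, 'opening': 85.29271138481135}
```

View pics/scene0.png

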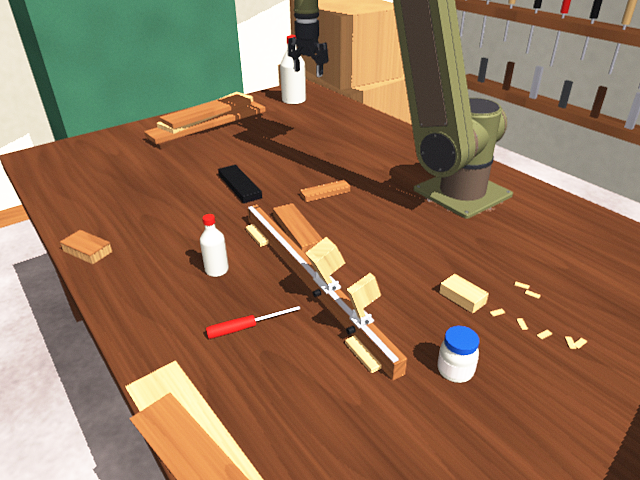

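View pics/side0.png

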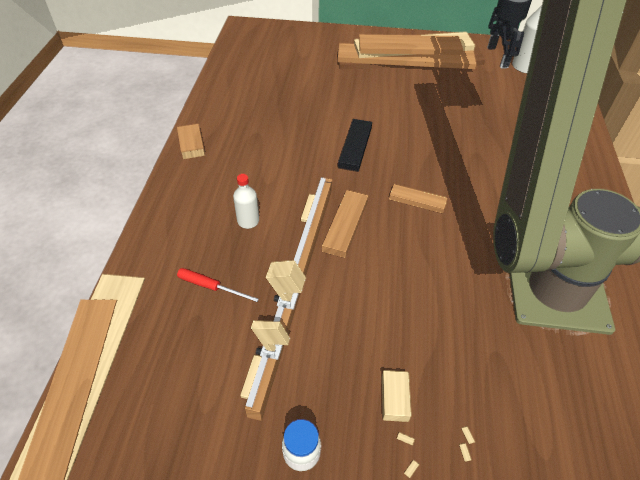

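The side view shows the fence running from (325,180) to (255,415). Raised flaps stand at (285,280) and (270,335). There are four blank candidates in the side view: the orange bar at (345,223), a smaller orange bar at (418,198), an orange block at (190,140) and a black bar at (355,145). The bar at (345,223) fits, because it is the largest in its colour, not black, and beside the fence. I'll enlarge a crop to confirm it and to tell the wide flap from the narrow one.

Run:
```python
from h import *
a=cv2.imread("pics/side0.png")[170:420,235:385]; b=cv2.imread("pics/scene0.png")[195:385,240:420]
a=cv2.resize(a,None,fx=2.4,fy=2.4,interpolation=cv2.INTER_CUBIC); b=cv2.resize(b,None,fx=2.4,fy=2.4,interpolation=cv2.INTER_CUBIC)
o=np.zeros((600,800,3),np.uint8); o[:a.shape[0],:a.shape[1]]=a; o[:b.shape[0],362:362+b.shape[1]]=b[:,:438]
cv2.imwrite("pics/crop.png",o)
```

```text
(no output)
```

View pics/crop.png

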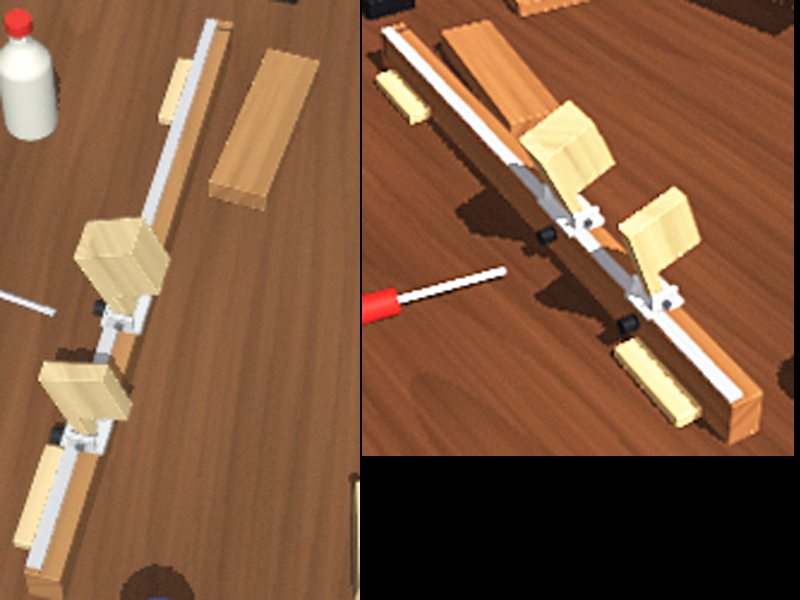

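Run:
```python
from h import *
import pickle
s=pickle.load(open("side0.pkl","rb")); c=pickle.load(open("scene0.pkl","rb"))
S=lambda x,y:(x/2.4+235,y/2.4+170)
C=lambda x,y:((x-362)/2.4+240,y/2.4+195)
print("fence top side",*[plane(s,*S(*p),45).round(1) for p in[(27,570),(62,573),(208,20),(233,25)]])
print("fence top scene",*[plane(c,*C(*p),45).round(1) for p in[(729,402),(762,394),(382,36),(403,24)]])
for n,k,lim in(("side",s,(310,180,375,265)),("scene",c,(260,195,330,250))):
    hsv=cv2.cvtColor(k["pixels"],cv2.COLOR_BGR2HSV); x0,y0,x1,y1=lim
    sub=hsv[y0:y1,x0:x1]; m=((sub[...,2]>125)&(sub[...,1]>90)).astype(np.uint8)
    if n=="side":
        cs=cv2.findContours(m,cv2.RETR_EXTERNAL,cv2.CHAIN_APPROX_NONE)[0]; cs=sorted(cs,key=cv2.contourArea)[-2:]
        for q in cs:
            ap=cv2.approxPolyDP(q,3,True)[:,0]+[x0,y0]; print(cv2.contourArea(q),[(tuple(map(int,a)),plane(k,*a,25).round(0)[:2].tolist()) for a in ap])
print("blank side",*[plane(s,*S(*p),25).round(1) for p in[(268,50),(319,62),(265,197),(210,184)]])
print("blank scene",*[plane(c,*C(*p),25).round(1) for p in[(442,28),(489,20),(558,108),(513,131)]])
# scene/side triangulation of wide flap top-edge corners
def tri(a,b):
    p,d=ray(s,*S(*a)); q,e=ray(c,*C(*b)); d/=np.linalg.norm(d); e/=np.linalg.norm(e)
    t=np.linalg.lstsq(np.c_[d,-e],q-p,rcond=None)[0]; A=p+t[0]*d; B=q+t[1]*e; return ((A+B)/2).round(1), np.linalg.norm(A-B).round(1)
print("cheek wide top +y side", [plane(s,*S(*p),65).round(0) for p in[(103,322),(148,327)]],[plane(c,*C(*p),65).round(0) for p in[(570,228),(604,213)]])
print("narrow", [plane(s,*S(*p),65).round(0) for p in[(62,440),(103,448)]],[plane(c,*C(*p),65).round(0) for p in[(650,310),(684,293)]])
print("wide corners", tri((75,258),(523,137)), tri((93,222),(523,137)))
```

```text
fence top side [635.7 384.9  45. ] [608.6 383.6  45. ] [ 573.7 -243.7   45. ] [ 545.9 -239.7   45. ]
fence top scene [637.5 382.7  45. ] [612.3 392.   45. ] [ 579.3 -232.8   45. ] [ 547.7 -240.5   45. ]
88.0 [((318, 180), [585.0, -257.0]), ((310, 180), [606.0, -254.0]), ((310, 194), [599.0, -202.0]), ((314, 194), [588.0, -204.0])]
4667.0 [((326, 180), [564.0, -260.0]), ((310, 227), [583.0, -90.0]), ((310, 251), [572.0, -15.0]), ((329, 182), [555.0, -254.0]), ((332, 191), [543.0, -221.0]), ((310, 264), [567.0, 23.0]), ((374, 264), [421.0, 3.0]), ((374, 180), [438.0, -278.0]), ((356, 180), [485.0, -271.0]), ((355, 191), [484.0, -230.0]), ((353, 180), [493.0, -270.0])]
blank side [ 505.6 -227.3   25. ] [ 449.5 -216.7   25. ] [489.5 -23.3  25. ] [544.9 -32.1  25. ]
blank scene [ 501.1 -234.9   25. ] [ 448.6 -216.5   25. ] [491.6 -26.4  25. ] [551.9 -21.8  25. ]
cheek wide top +y side [array([615., 167.,  65.]), array([575., 166.,  65.])] [array([625., 170.,  65.]), array([589., 172.,  65.])]
narrow [array([627., 283.,  65.]), array([593., 285.,  65.])] [array([635., 287.,  65.]), array([601., 289.,  65.])]
wide corners (array([641.7, 142.4, 142.5]), np.float64(25.9)) (array([630.4, 109.7, 130. ]), np.float64(0.9))
```

The crop confirms the orange bar is the blank, lying parallel and close to the fence on its -y side. The flap nearer the blank, at crop (122,260), is clearly the wide one, and the far flap at (85,395) is narrow. Estimates:

| Item | Value |
|---|---|
| Fence yaw | -0.0975 rad |
| Fence centre | (592, 73) |
| Wide stop | about (598, 138) |
| Blank centre | (498, -125) |
| Blank yaw | -0.20 rad |

Next I move to behind the wide flap.

Request:
{"fn": "apply_moves", "kwargs": {
  "increments": [
    [[0,0,0,0,0,0.183,0],[0,0,0,0,0,0.182,0],[3.05,-4.88,0,0,0,0,0],[3.05,-4.88,0,0,0,0,0],[3.05,-4.88,0,0,0,0,0],[3.05,-4.88,0,0,0,0,0],[3.05,-4.88,0,0,0,0,0],[3.05,-4.88,0,0,0,0,0],[3.05,-4.88,0,0,0,0,0],[3.05,-4.88,0,0,0,0,0]]
  ]
}}

```text
time_s: 1.35
tool_pos: [433.6, -187.9, 231.1]
eef_rot: [0.999, -0.049, -0.0, 0.0]
force: [0.6, -0.8, 0.4]
opening: -0.3
grip_force: 0.0
```

Request:
{"fn": "apply_moves", "kwargs": {
  "increments": [
    [[3.05,-4.88,0,0,0,0,0],[3.05,-4.88,0,0,0,0,0],[3.05,-4.88,0,0,0,0,0],[3.05,-4.88,0,0,0,0,0],[3.05,-4.88,0,0,0,0,0],[3.05,-4.88,0,0,0,0,0],[3.05,-4.88,0,0,0,0,0],[0,0,0,0,0,0,0]]
  ]
}}

```text
time_s: 2.35
tool_pos: [680.3, 133.5, 229.6]
eef_rot: [0.999, -0.047, -0.0, -0.001]
force: [-0.0, -0.8, -0.0]
opening: 0.2
grip_force: 0.0
```

```bash
cat >> h.py <<'E'
PSI=-0.0975; FC=np.array([592.,73.])
def fr(p):
    d=np.array(p[:2])-FC; return np.array([d@[np.cos(PSI),np.sin(PSI)],d@[-np.sin(PSI),np.cos(PSI)]]).round(1)
def where():
    s=bot.read_state(); M=R.from_quat(s["eef_rot"]).as_matrix()
    print("t",s["time_s"],"tcp",s["tool_pos"].round(1),"fence",fr(s["tool_pos"]),"yaw",np.arctan2(M[1,0],M[0,0]).round(4),"tz",M[:,2].round(3),"F",s["force"].round(1),"q",s["joint_positions"].round(2)); return s
E
python3 - <<'E'
from h import *
where()
for n in("wrist","side"):
    c=bot.camera(n); cv2.imwrite(f"pics/{n}1.png",c["pixels"])
    import pickle; pickle.dump(c,open(n+"1.pkl","wb"))
a=np.hstack([cv2.resize(cv2.imread("pics/wrist1.png"),(400,300)),cv2.resize(cv2.imread("pics/side1.png")[120:420,180:580],(400,300))]); cv2.imwrite("pics/m1.png",a)
E
```

```text
t 2.35 tcp [680.3 133.5 229.6] fence [82.  68.8] yaw -0.0931 tz [-0.     0.001 -1.   ] F [-0.  -0.8 -0. ] q [0.13 0.47 1.24 0.   1.43 1.8 ]
```

View pics/m1.png

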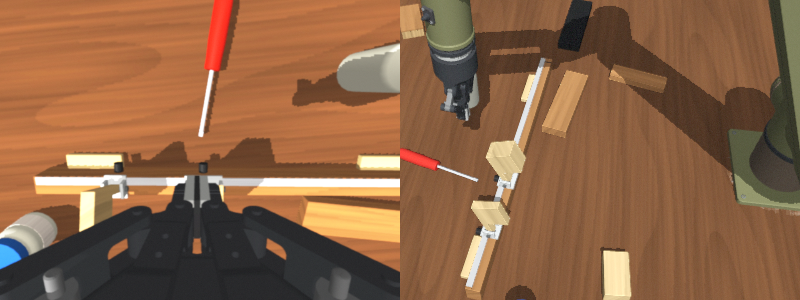

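The wrist view shows the fingers directly above the wide saddle, with its knob at (203,168) and the narrow saddle's knob at (118,168). The side view shows the gripper behind the fence, clear of the glue. Next I descend behind the flap and push it over along an arc.

Request:
{"fn": "apply_moves", "kwargs": {
  "increments": [
    [[0,0.1,4,0,0,0,0],[0,0,4,0,0,0,0],[0,0,3.5,0,0,0,0],[0,0,0,0,0,0,0]]
  ]
}}

```text
time_s: 2.95
tool_pos: [674.7, 126.7, 113.2]
eef_rot: [0.999, -0.049, -0.004, 0.001]
force: [-0.3, -0.4, -0.8]
opening: -0.2
grip_force: 0.0
```

Request:
{"fn": "apply_moves", "kwargs": {
  "increments": [
    [[-2,0,0,0,0,0,0],[-2,0,0,0,0,0,0],[-1.5,0,-0.1,0,0,0,0],[-1.5,0,0,0,0,0,0],[-1.5,0,0,0,0,0,0],[-1.5,0,0,0,0,0,0]]
  ]
}}

```text
time_s: 3.7
tool_pos: [577.8, 138.4, 117.2]
eef_rot: [0.999, -0.049, -0.0, 0.0]
force: [1.8, -1.0, -1.3]
opening: 0.3
grip_force: 0.8
```

Run:
```python
from h import *
where()
a=[]
for n in("scene","side"):
    c=bot.camera(n); a.append(c["pixels"])
    u,v=proj(c,[600,138,90]).astype(int); a[-1]=cv2.resize(c["pixels"][max(v-75,0):v+75,u-100:u+100],(400,300))
cv2.imwrite("pics/m2.png",np.hstack(a))
```

```text
t 3.7 tcp [577.8 138.4 117.2] fence [-20.5  63.7] yaw -0.0972 tz [-0. -0. -1.] F [ 1.8 -1.  -1.3] q [0.16 0.44 1.61 0.   1.09 1.83]
```

View pics/m2.png

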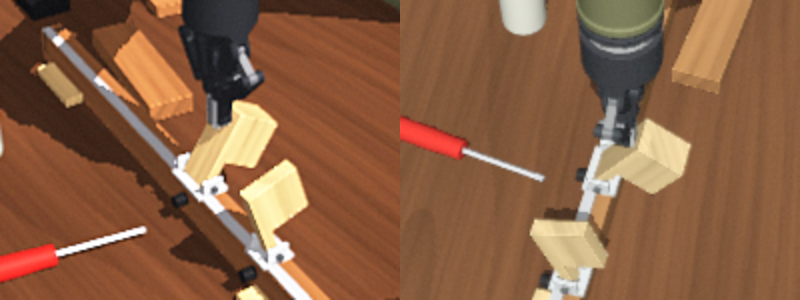

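The flap is leaning forward with the finger behind it, and the narrow flap is untouched. I continue down the arc, shifting slightly in +y to centre on the flap.

Request:
{"fn": "apply_moves", "kwargs": {
  "increments": [
    [[0,-0.5,0,0,0,0,0],[-1.0,0,1.0,0,0,0,0],[-0.9,0,1.0,0,0,0,0],[-0.7,0,1.0,0,0,0,0],[-0.5,0,1.0,0,0,0,0],[-0.3,0,0.8,0,0,0,0],[0,0,0.5,0,0,0,0],[0,0,0.3,0,0,0,0],[0,0,0,0,0,0,0]]
  ]
}}

```text
time_s: 4.92
tool_pos: [545.4, 146.4, 61.2]
eef_rot: [0.999, -0.049, -0.0, 0.0]
force: [0.6, -0.3, -0.6]
opening: -0.3
grip_force: 0.0
```

```bash
python3 -c "
from h import *
where()"
```

```text
t 4.925 tcp [545.4 146.4  61.2] fence [-53.5  68.6] yaw -0.0972 tz [-0. -0. -1.] F [ 0.6 -0.3 -0.6] q [ 0.19  0.47  1.74 -0.    0.93  1.86]
```

Request:
{"fn": "apply_moves", "kwargs": {
  "increments": [
    [[0,0,0.15,0,0,0,0],[0,0,0.15,0,0,0,0],[0,0,0.1,0,0,0,0],[0,0,0,0,0,0,0]]
  ]
}}

```text
time_s: 5.42
tool_pos: [545.7, 146.5, 60.7]
eef_rot: [0.999, -0.049, 0.001, -0.0]
force: [-6.5, -1.8, 24.8]
opening: 0.0
grip_force: 12.7
```

The wide flap is fully down, with the finger bottoming at 61 mm and 25 N. I retract and hover by the blank's robot side, then measure the blank and its neighbours.

Request:
{"fn": "apply_moves", "kwargs": {
  "increments": [
    [[0,0,-2,0,0,0,0],[0,0,-5,0,0,0,0],[0,0,-5,0,0,0,0],[-1.8,5.5,0,0,0,0,0.5],[-1.8,5.5,0,0,0,0,0.5],[-1.8,5.5,0,0,0,0,0.5],[-1.8,5.5,0,0,0,0,0.5],[-1.8,5.5,0,0,0,0,0.5],[0,0,0,0,0,0,0.5]]
  ]
}}

```text
time_s: 6.55
tool_pos: [427.7, -121.7, 177.4]
eef_rot: [0.999, -0.052, -0.0, 0.001]
force: [0.4, 0.2, -0.1]
opening: 42.6
grip_force: 0.0
```

Run:
```python
from h import *
where()
c=bot.camera("side"); cv2.imwrite("pics/side3.png",c["pixels"])
w=bot.camera("wrist")
cv2.imwrite("pics/m3.png",np.hstack([cv2.resize(w["pixels"],(400,300)),cv2.resize(c["pixels"][100:400,150:550],(400,300))]))
import pickle; s=pickle.load(open("side0.pkl","rb"))
for n,ps,z in(("small bar",[(391,186),(446,197),(445,210),(390,199)],20),("black",[(347,121),(372,122),(358,170),(338,165)],20)):
    print(n,[fr(plane(s,*p,z)).tolist() for p in ps])
```

```text
t 6.55 tcp [ 427.7 -121.7  177.4] fence [-144.5 -209.7] yaw -0.1035 tz [-0.    -0.001 -1.   ] F [ 0.4  0.2 -0.1] q [-0.37  0.18  1.84 -0.    1.12  1.3 ]
small bar [[-166.5, -357.8], [-311.0, -351.0], [-311.8, -303.6], [-170.6, -309.4]]
black [[-1.0, -602.4], [-74.2, -615.5], [-70.7, -398.4], [-13.9, -405.3]]
```

View pics/m3.png

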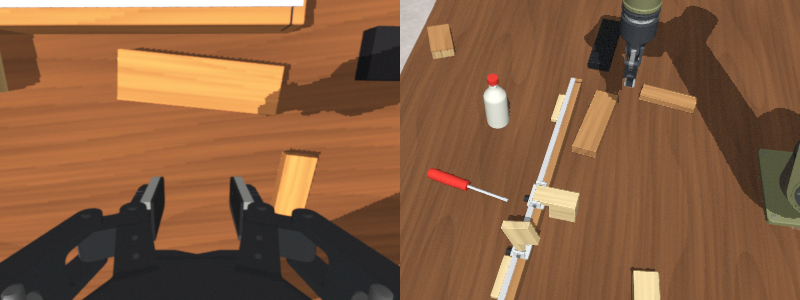

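The wrist view shows the blank at (200,82) parallel to the fence, with clear space around the fingers; the small bar at (298,180) is off to the right. The side view shows the wide flap level and the narrow one up. I descend and push the blank sideways onto the fence.

Request:
{"fn": "apply_moves", "kwargs": {
  "increments": [
    [[0,0,5,0,0,0,0.5],[0,0,5,0,0,0,0.5],[0,0,4,0,0,0,0.5],[0,0,2.2,0,0,0,0.5],[0,0,0.7,0,0,0,0.5],[0,0,0,0,0,0,0.5]]
  ]
}}

```text
time_s: 7.4
tool_pos: [429.9, -117.5, 8.2]
eef_rot: [0.999, -0.048, -0.0, -0.0]
force: [0.1, 0.8, -0.9]
opening: 42.9
grip_force: 0.0
```

Request:
{"fn": "apply_moves", "kwargs": {
  "increments": [
    [[1,0,0,0,0,0,0.5],[1,0,0,0,0,0,0.5],[0.8,0,0,0,0,0,0.5],[0.6,0,0,0,0,0,0.5],[0.6,0,0,0,0,0,0.5],[0.6,0,0,0,0,0,0.5],[0.4,0,0,0,0,0,0.5],[0.4,0,0,0,0,0,0.5]]
  ]
}}

```text
time_s: 8.4
tool_pos: [483.0, -123.5, 8.2]
eef_rot: [0.999, -0.049, -0.0, -0.0]
force: [-1.3, 0.6, 0.5]
opening: 42.7
grip_force: 0.5
```

Request:
{"fn": "apply_moves", "kwargs": {
  "increments": [
    [[0.2,0,0,0,0,0,0.5],[0.2,0,0,0,0,0,0.5],[0.2,0,0,0,0,0,0.5],[0,0,0,0,0,0,0.5]]
  ]
}}

```text
time_s: 8.9
tool_pos: [487.3, -123.8, 8.1]
eef_rot: [0.999, -0.049, -0.002, -0.0]
force: [-4.9, -0.1, 2.8]
opening: 42.7
grip_force: 2.5
```

```bash
python3 -c "
from h import *
where()"
```

```text
t 8.9 tcp [ 487.3 -123.8    8.1] fence [ -85.1 -206.1] yaw -0.0972 tz [-0.003  0.001 -1.   ] F [-4.9 -0.1  2.8] q [-0.33  0.49  1.92 -0.    0.73  1.34]
```

The blank is pressed on the fence with 5 N. I back off, rise, and go round to the tail end.

Request:
{"fn": "apply_moves", "kwargs": {
  "increments": [
    [[-2,0,0,0,0,0,0.5],[0,0,-4,0,0,0,0],[0,0,-4,0,0,0,0],[2.2,4.7,0,0,0,0,0],[2.2,4.7,0,0,0,0,0],[2.2,4.7,0,0,0,0,0],[0,0,0,0,0,0,0]]
  ]
}}

```text
time_s: 9.78
tool_pos: [524.7, -273.9, 89.0]
eef_rot: [0.999, -0.05, 0.003, 0.002]
force: [0.3, 0.5, 0.2]
opening: -0.1
grip_force: 0.0
```

Run:
```python
from h import *
where()
c=bot.camera("side"); w=bot.camera("wrist")
cv2.imwrite("pics/m4.png",np.hstack([cv2.resize(w["pixels"],(400,300)),cv2.resize(c["pixels"][150:300,250:450],(400,300))]))
```

```text
t 9.775 tcp [ 524.7 -273.9   89. ] fence [ -33.2 -351.8] yaw -0.1004 tz [ 0.006 -0.004 -1.   ] F [0.3 0.5 0.2] q [-0.55  0.46  1.66 -0.    1.02  1.12]
```

View pics/m4.png

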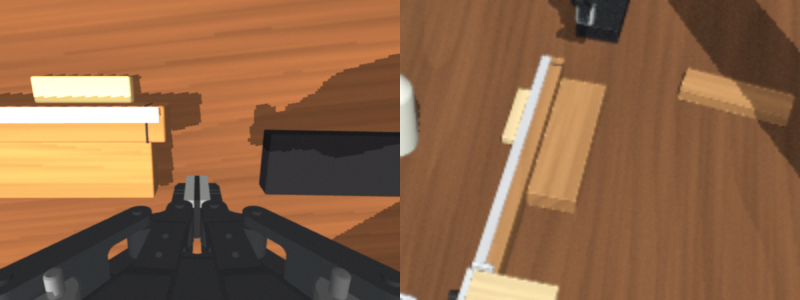

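The wrist view shows the blank flush along the fence, with its tail at px 155. The closed fingers sit at 185–208, between the tail and the black bar at 262. I descend and push along the fence.

Request:
{"fn": "apply_moves", "kwargs": {
  "increments": [
    [[0,0,3,0,0,0,0],[0,0,3,0,0,0,0],[0,0,1.7,0,0,0,0],[0,0,0.4,0,0,0,0],[0,0,0,0,0,0,0]]
  ]
}}

```text
time_s: 10.5
tool_pos: [521.4, -268.8, 7.6]
eef_rot: [0.999, -0.048, 0.0, 0.0]
force: [-0.5, -0.1, 0.2]
opening: 0.2
grip_force: 0.0
```

Request:
{"fn": "apply_moves", "kwargs": {
  "increments": [
    [[0,-1,0,0,0,0,0],[0,-1,0,0,0,0,0],[0,-0.7,0,0,0,0,0],[0,-0.7,0,0,0,0,0],[0,-1,0,0,0,0,0],[0,-1,0,0,0,0,0],[0,-1,0,0,0,0,0],[0,-1,0,0,0,0,0],[0,-1,0,0,0,0,0],[0,-1,0,0,0,0,0]]
  ]
}}

```text
time_s: 11.75
tool_pos: [530.2, -174.7, 7.3]
eef_rot: [0.999, -0.049, -0.0, -0.0]
force: [-0.7, -0.2, 0.5]
opening: -0.0
grip_force: 0.5
```

Request:
{"fn": "apply_moves", "kwargs": {
  "increments": [
    [[0,-1,0,0,0,0,0],[0,-1,0,0,0,0,0],[0,-1,0,0,0,0,0],[0,-1,0,0,0,0,0],[0,-1,0,0,0,0,0],[0,0,0,0,0,0,0]]
  ]
}}

```text
time_s: 12.5
tool_pos: [534.8, -124.6, 7.2]
eef_rot: [0.999, -0.048, -0.0, -0.0]
force: [0.7, 0.4, 0.1]
opening: 0.2
grip_force: 0.0
```

Run:
```python
from h import *
where()
c=bot.camera("side"); w=bot.camera("scene")
cv2.imwrite("pics/m5.png",np.hstack([cv2.resize(w["pixels"][190:340,240:440],(400,300)),cv2.resize(c["pixels"][180:330,220:420],(400,300))]))
```

```text
t 12.5 tcp [ 534.8 -124.6    7.2] fence [ -37.7 -202.2] yaw -0.0962 tz [-0.001  0.001 -1.   ] F [0.7 0.4 0.1] q [-0.31  0.53  1.82  0.    0.79  1.36]
```

View pics/m5.png

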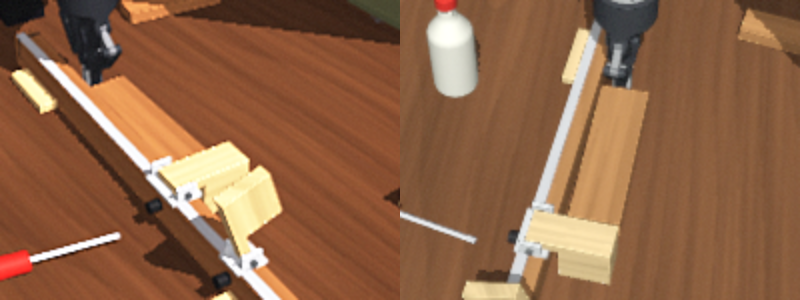

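The blank is approaching the lowered wide flap and is still parallel to the fence. I continue slowly until contact.

Request:
{"fn": "apply_moves", "kwargs": {
  "increments": [
    [[0,-0.6,0,0,0,0,0],[0,-0.6,0,0,0,0,0],[0,-0.5,0,0,0,0,0],[0,-0.4,0,0,0,0,0],[0,-0.3,0,0,0,0,0],[0,-0.3,0,0,0,0,0],[0,0,0,0,0,0,0]]
  ]
}}

```text
time_s: 13.48
tool_pos: [537.7, -98.5, 7.3]
eef_rot: [0.999, -0.048, -0.0, -0.0]
force: [0.3, -0.3, 0.5]
opening: 0.3
grip_force: 0.0
```

Request:
{"fn": "apply_moves", "kwargs": {
  "increments": [
    [[0,-0.2,0,0,0,0,0],[0,-0.2,0,0,0,0,0],[0,-0.2,0,0,0,0,0],[0,0,0,0,0,0,0]]
  ]
}}

```text
time_s: 13.98
tool_pos: [538.6, -97.1, 7.6]
eef_rot: [0.999, -0.047, 0.001, 0.003]
force: [-2.9, -16.6, -0.0]
opening: -0.1
grip_force: 8.2
```

Contact with the stop at 17 N. I back off, go round to the robot side, and squeeze the blank onto the fence once more.

Request:
{"fn": "apply_moves", "kwargs": {
  "increments": [
    [[0,1.5,0,0,0,0,0],[0,0,-4,0,0,0,0],[0,0,-4,0,0,0,0.5],[-4.4,-4,0,0,0,0,0.5],[-4.4,-4,0,0,0,0,0.5],[0,-5,0,0,0,0,0.5],[0,0,3,0,0,0,0.5],[0,0,3,0,0,0,0.5],[0,0,2,0,0,0,0.5],[0,0,0,0,0,0,0.5]]
  ]
}}

```text
time_s: 15.22
tool_pos: [460.5, 30.3, 6.2]
eef_rot: [0.999, -0.049, -0.002, -0.0]
force: [0.7, 0.0, -0.1]
opening: 42.8
grip_force: 0.0
```

Request:
{"fn": "apply_moves", "kwargs": {
  "increments": [
    [[1,0,0,0,0,0,0.5],[1,0,0,0,0,0,0.5],[0.6,0,0,0,0,0,0.5],[0.5,0,0,0,0,0,0.5],[0.3,0,0,0,0,0,0.5],[0.3,0,0,0,0,0,0.5],[0.2,0,0,0,0,0,0.5],[0,0,0,0,0,0,0.5]]
  ]
}}

```text
time_s: 16.23
tool_pos: [500.7, 26.4, 7.2]
eef_rot: [0.999, -0.049, 0.0, 0.0]
force: [0.4, 0.0, -0.4]
opening: 42.4
grip_force: 0.1
```

```bash
python3 -c "
from h import *
where()"
```

```text
t 16.225 tcp [500.7  26.4   7.2] fence [-86.3 -55.2] yaw -0.0971 tz [ 0. -0. -1.] F [ 0.4  0.  -0.4] q [-0.03  0.49  1.92 -0.    0.73  1.64]
```

Request:
{"fn": "apply_moves", "kwargs": {
  "increments": [
    [[0.15,0,0,0,0,0,0.5],[0.15,0,0,0,0,0,0.5],[0.15,0,0,0,0,0,0.5],[0,0,0,0,0,0,0.5]]
  ]
}}

```text
time_s: 16.73
tool_pos: [502.1, 26.2, 6.9]
eef_rot: [0.999, -0.049, -0.003, -0.0]
force: [-5.9, 0.9, 3.3]
opening: 42.9
grip_force: 2.9
```

Request:
{"fn": "apply_moves", "kwargs": {
  "increments": [
    [[-2,0,0,0,0,0,0.5],[-2,0,0,0,0,0,0.5],[0,0,-5,0,0,0,0.5],[0,0,-5,0,0,0,0.5],[-2,-3,-5,0,0,0,0.5],[0,-3,-4,0,0,0,0.5],[0,0,0,0,0,0,0.5],[0,0,0,0,0,0,0.5]]
  ]
}}

```text
time_s: 17.73
tool_pos: [451.2, 91.3, 197.1]
eef_rot: [0.999, -0.048, 0.0, 0.0]
force: [-0.4, -0.6, -0.2]
opening: 43.0
grip_force: 0.0
```

Run:
```python
from h import *
where(); import pickle
c=bot.camera("side"); w=bot.camera("wrist"); pickle.dump(c,open("side6.pkl","wb")); pickle.dump(w,open("wrist6.pkl","wb"))
cv2.imwrite("pics/m6.png",np.hstack([cv2.resize(w["pixels"],(400,300)),cv2.resize(c["pixels"][180:330,220:420],(400,300),interpolation=cv2.INTER_CUBIC)]))
```

```text
t 17.725 tcp [451.2  91.3 197.1] fence [-141.9    4.5] yaw -0.0965 tz [ 0. -0. -1.] F [-0.4 -0.6 -0.2] q [ 0.11  0.18  1.78 -0.    1.18  1.78]
```

View pics/m6.png

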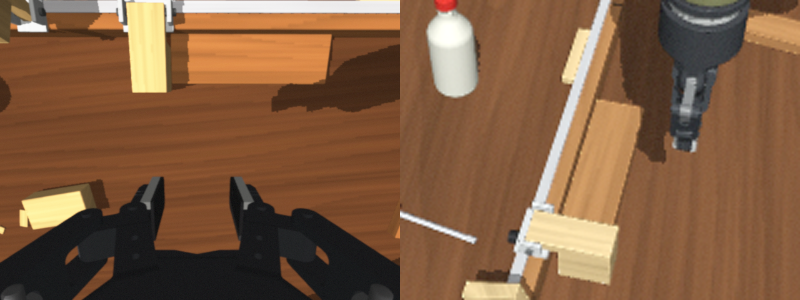

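Run:
```python
from h import *
import pickle
w=pickle.load(open("wrist6.pkl","rb")); im=w["pixels"]
cv2.imwrite("pics/z.png",cv2.resize(im[0:170,180:560],None,fx=2.1,fy=2.1,interpolation=cv2.INTER_CUBIC))
k=1.6
for n,p,z in(("tail robot corner",(329,83),25),("tail fence corner",(331,36),25),("side at flap",(174,84),25),("flap -y tip corner",(171,92),61),("flap +y tip",(131,92),61),("flap -y root",(169,5),61)):
    print(n,fr(plane(w,p[0]*k,p[1]*k,z)))
```

```text
tail robot corner [ -73.4 -167.5]
tail fence corner [ -17.5 -161.6]
side at flap [-74.8  34. ]
flap -y tip corner [-84.1  34.3]
flap +y tip [-84.1  80.8]
flap -y root [ 5.6 33.9]
```

View pics/z.png

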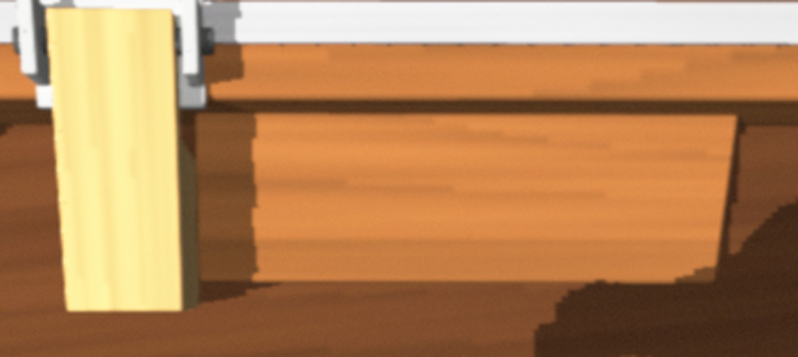

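Run:
```python
from h import *
import pickle
w=pickle.load(open("wrist6.pkl","rb"))
for n,p,z in(("tail robot corner",(716,282),25),("tail fence corner",(737,115),25),("blank end robot",(200,280),25),("blank end fence",(196,113),25),("flap -y tip corner",(182,310),61),("flap +y tip",(67,310),61),("flap -y mid",(178,150),61),("flap +y mid",(57,150),61)):
    print(n,fr(plane(w,p[0]/2.1+180,p[1]/2.1,z)))
```

```text
tail robot corner [ -74.6 -163.2]
tail fence corner [ -15.5 -162.3]
blank end robot [-74.   36.5]
blank end fence [-15.   36.4]
flap -y tip corner [-84.4  39.3]
flap +y tip [-84.4  79.1]
flap -y mid [-33.3  39. ]
flap +y mid [-33.3  78.7]
```

The wrist view shows the blank parallel to the fence and seated on it: its edge runs from x -74 to -75, with yaw error under 0.01 rad. The end reads about 2–3 mm short of the flap face, within tolerance but close to the limit, so I give the tail one more gentle push.

Request:
{"fn": "apply_moves", "kwargs": {
  "increments": [
    [[2.55,5,0,0,0,0,0],[2.55,5,0,0,0,0,0],[2.55,5,0,0,0,0,0],[2.45,5,0,0,0,0,0],[0,0,6,0,0,0,0],[0,0,6,0,0,0,0],[0,0,5,0,0,0,0],[0,0,1.9,0,0,0,0],[0,0,0,0,0,0,0]]
  ]
}}

```text
time_s: 18.95
tool_pos: [529.4, -117.3, 5.1]
eef_rot: [0.999, -0.049, -0.004, -0.001]
force: [0.8, -0.1, 0.0]
opening: 0.0
grip_force: 0.0
```

Request:
{"fn": "apply_moves", "kwargs": {
  "increments": [
    [[0,-0.5,0,0,0,0,0],[0,-0.5,0,0,0,0,0],[0,-0.3,0,0,0,0,0],[0,-0.2,0,0,0,0,0],[0,-0.2,0,0,0,0,0],[0,0,0,0,0,0,0]]
  ]
}}

```text
time_s: 19.7
tool_pos: [534.0, -100.2, 8.4]
eef_rot: [0.999, -0.048, 0.0, 0.0]
force: [-0.8, -0.0, -1.2]
opening: -0.2
grip_force: 0.0
```

```bash
python3 -c "
from h import *
where()"
```

```text
t 19.7 tcp [ 534.  -100.2    8.4] fence [ -40.8 -178.1] yaw -0.0968 tz [ 0. -0. -1.] F [-0.8 -0.  -1.2] q [-0.26  0.53  1.83 -0.    0.79  1.4 ]
```

Request:
{"fn": "apply_moves", "kwargs": {
  "increments": [
    [[0,-0.2,0,0,0,0,0],[0,0,0,0,0,0,0]]
  ]
}}

```text
time_s: 19.95
tool_pos: [534.2, -98.4, 8.3]
eef_rot: [0.999, -0.049, -0.0, -0.0]
force: [-0.2, -0.1, -0.8]
opening: -0.1
grip_force: 0.0
```

Request:
{"fn": "apply_moves", "kwargs": {
  "increments": [
    [[0,-0.15,0,0,0,0,0],[0,0,0,0,0,0,0]]
  ]
}}

```text
time_s: 20.2
tool_pos: [534.3, -96.9, 8.3]
eef_rot: [0.999, -0.049, -0.0, -0.0]
force: [-0.7, -0.4, -0.2]
opening: -0.3
grip_force: 0.2
```

Request:
{"fn": "apply_moves", "kwargs": {
  "increments": [
    [[0,-0.1,0,0,0,0,0],[0,0,0,0,0,0,0]]
  ]
}}

```text
time_s: 20.45
tool_pos: [534.4, -96.5, 8.3]
eef_rot: [0.999, -0.048, -0.0, 0.0]
force: [-1.0, -4.2, -0.2]
opening: -0.3
grip_force: 2.1
```

Contact force came up to 4 N at the same tool position as before, so the blank is on the stop. I retreat to the earlier viewing pose and compare numerically.

Request:
{"fn": "apply_moves", "kwargs": {
  "increments": [
    [[0,1.5,0,0,0,0,0],[0,0,-6,0,0,0,0],[0,0,-6,0,0,0,0.5],[0,0,-5,0,0,0,0.5],[-2.5,-4.9,-1.9,0,0,0,0.5],[-2.5,-4.9,0,0,0,0,0.5],[-2.5,-4.9,0,0,0,0,0.5],[-2.6,-5,0,0,0,0,0.5],[0,0,0,0,0,0,0.5],[0,0,0,0,0,0,0.5]]
  ]
}}

```text
time_s: 21.7
tool_pos: [451.9, 94.7, 197.5]
eef_rot: [0.999, -0.048, 0.0, 0.0]
force: [-0.6, 0.1, 0.7]
opening: 42.8
grip_force: 0.0
```

Run:
```python
from h import *
import pickle
where(); o=pickle.load(open("wrist6.pkl","rb")); w=bot.camera("wrist")
for k in(o,w):
    g=cv2.cvtColor(k["pixels"],cv2.COLOR_BGR2GRAY).astype(float)
    def edge(a,b):  # strongest step between two fence-frame points at z=25
        y=np.array([-np.sin(PSI),np.cos(PSI)]);x=np.array([y[1],-y[0]])
        P=np.linspace(a,b,200); v=cv2.GaussianBlur(np.array([g[int(round(q[1])),int(round(q[0]))] for q in(proj(k,[*(FC+p[0]*x+p[1]*y),25]) for p in P)])[None],(15,1),0)[0]
        return P[np.argmax(abs(np.gradient(v)))].round(1)
    print("tail",edge((-35,-150),(-35,-175)),edge((-55,-150),(-55,-175)),"side",edge((-60,0),(-90,0)),edge((-60,-100),(-90,-100)))
```

```text
t 21.7 tcp [451.9  94.7 197.5] fence [-141.6    8. ] yaw -0.0963 tz [ 0.001 -0.    -1.   ] F [-0.6  0.1  0.7] q [ 0.12  0.18  1.78 -0.    1.18  1.78]
tail [ -35.  -162.6] [ -55.  -162.3] side [-74.   0.] [ -74.2 -100. ]
tail [ -35.  -160.2] [ -55.  -159.9] side [-74.3   0. ] [ -74. -100.]
```

The tail advanced 2.4 mm, so the end is now on the flap face. The side is still flush, at x -44 with yaw error under 0.005 rad. Handing in.

```bash
python3 -c "
from h import *
print(bot.close_job())"
```

```text
the job is handed in; nothing more can be done
None
```

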